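# Fit the hose port on the chip-extractor fan

## Task

Take the four-hole hose port (the one with the wide spigot) out of the plate rack and fit it on the fan's inlet with its spigot up: turn it until its holes line up with the four studs and lower it, without letting it drop, until it sits flat and fully home on the gasket. Leave the three-hole port standing in the rack, and do not push or tip the glue bottle, the tin or the wood blank.

Things in the scene. Friction and masses are not known exactly. Their poses are not given: they have to be found in the camera images.
- port: The hose port to fit, cast aluminium, 0.42 kg: round flange plate 150 mm across, 8 mm thick, with a tube (spigot, 50 mm outside, 50 mm long) on its front. Four 13 mm through holes, 58 mm from the centre on its +x, -x, +y, -y axes. Origin: centre of the flat back face; z runs out through the spigot. It starts on edge in one slot of the rack, spigot pointing along the rack's +x, away from the robot.
- spigot (a point): Centre of the open end of the port's spigot (a plain round tube, walls 4 mm), 58 mm from the back face along the port's z axis.
- port3: The other port, which stays in the rack's other slot: the same 150 x 8 mm aluminium plate, but with three holes and a narrower, shorter spigot (38 mm outside, 30 mm long) pointing the same way. Origin and z axis as for the port.
- rack: Fixed wooden rack on the bench: board 200 (x) x 120 (y) x 12 mm, two cleats along x (20 mm high, inner faces at y = +-34.5 mm) that carry the ports' rims, and 8 mm dowels up to 87 mm above the bench at y = +-42 mm, before and behind each plate with 1.5 mm play. Ports lift straight up. Origin: centre of the underside; +x leads away from the robot.
- slot_near (a point): Middle of the rack's slot nearer the robot: 47.5 mm from the rack's origin along its -x, 99 mm above the bench; a stored plate is centred here, its faces 4 mm before and behind.
- slot_far (a point): Middle of the rack's other slot, 47.5 mm along the rack's +x, 99 mm above the bench.
- fan: Fixed chip-extractor fan: base plate 170 mm square, motor, and a green scroll casing 90 to 130 mm in radius, its top 144 mm above the bench. Its box-shaped outlet (100 mm wide over the end flange, 60 to 154 mm above the bench) reaches 154 mm along +x, centred 90 mm to -y. On top: a round inlet with a gasket and four studs. Origin: on the bench below the inlet's centre.
- inlet (a point): Centre of the fan's inlet, on top of the 151 mm wide rubber gasket, 148 mm above the bench. Round it stand four steel studs, 10 mm thick, tips bevelled, 28 mm tall, 58 mm from the centre. When home the port's back face lies here with a stud through each hole (1.5 mm free all round). Any of the four quarter turns will do.
- stud0 (a point): Centre of a stud's tip, at 45 degrees from the fan's +x towards its +y, 58 mm from the inlet's axis, 176 mm above the bench.
- stud1 (a point): Tip of the stud at 135 degrees, likewise.
- stud2 (a point): Tip of the stud at 225 degrees, likewise.
- stud3 (a point): Tip of the stud at 315 degrees, likewise.
- glue: White glue bottle with an orange cap, 58 mm across, 150 mm tall, standing on the bench. Not to be disturbed. Origin: centre of its underside.
- tin: Round brass-coloured wax tin, 90 mm across, 52 mm tall, on the bench. Not to be disturbed. Origin: centre of its underside.
- blank: Pale wood blank, 100 (x) x 60 (y) x 45 (z) mm, lying on the bench. Not to be disturbed. Origin: centre of its underside.

How it is judged:
By the outcome, as a careful person would: the job done as asked, in the order asked, and still so for the second after the job is handed in, with the robot touching nothing.
It also fails if it takes over 64 s, if anything falls off the work surface, if the arm or the gripper's body presses on something with over 40 N, if the wrist force passes 120 N, or if a joint passes its speed limit or range.

## Robot

A 6-joint arm with a two-finger parallel gripper is mounted at the origin on the work surface. World frame = base frame: x ahead of the robot, y to its left, z up, the work surface at z = 0. Lengths are in mm, angles in rad, forces in N, time in s.
With the tool pointing down it reaches from about 350 to 975 mm from the base axis. Payload 7.1 kg.
Tool frame: the origin (TCP) lies at the very end of the fingers, on their centre line; the grasp point (between the pads) lies 19 mm behind it (bot.tcp_to_grasp is the distance from the TCP to the grasp point, in mm); z points along the fingers, y is the line along which they close (so a half turn about z gives the same grasp; the last joint's range is limited). The gripper opens to 88 mm and grips with 3 to 60 N. Pads are 20 mm wide; open, the fingers measure 115 mm over their backs; the gripper's body (75 mm by 178 mm) begins 61 mm behind the grasp point.
Start: joints at [1.23, 0.423, 1.63, -0, 1.089, -0.019], TCP at [197.64, 592.911, 222.675] pointing down, gripper open.
Joint ranges: [-3, 3], [-0.9, 2.11], [0.09, 2.58], [-1.31, 4.45], [0.11, 2.69], [-2.54, 2.54]. Speed limits (rad/s): [2.39, 2.39, 3.01, 3.14, 3.14, 3.14].

## Interface

Orientations are given as a unit quaternion [w, x, y, z].
In Python, from bench import bot, get_image, camera_info, spotter gives the robot as it stands. The module is installed in compiled form; this text tells all that it offers.
- The arm moves only by the tool move_arm, never from a script. Its argument "motion" is text: rows parted by semicolons, each of 4 numbers parted by spaces: the shift along the world's x, y, z in mm, then the turn about the world's z in rad. In form: tx ty tz turn; .... A call has 1 to 20 rows; each row shifts and turns the commanded pose from where the row before left it; what a row does not reach is not made up. A row lasts 1/10 s, in which the tool goes at most 50 mm and 8.59 degrees, less where a joint would pass 70% of its speed; a pose out of reach is approached as far as the arm can. A call is refused whole if a number of a shift passes 50 or a number of a turn 0.15, either way. A call with a gripper value outside its range is refused whole. "jaw" is the finger opening in mm, from 0 to 87.8, set as the call begins (left out, the last holds). The fingers move at their own pace and stop on an object; "grip_force" is the grip in N (left out, the last holds). Time passes only in rows, so rows that do not move let the fingers close. It gives the time, the measured TCP pose, the force, the opening and the grip force at its end, in the units of the state.
- bot.sense(): the state, without advancing time (a new reading comes with each control period).
- get_image(name): name is "side" or "top" or "wrist"; returns (picture, depth): 400x640x3 uint8, red, green, blue; 400x640 float32, mm along the optical axis (not along the pixel's ray), 0 where there is no reading.
- camera_info(name): a dict with "vfov" (degrees; the focal length in pixels is half the picture's height over the tangent of half this angle, whatever the lens; pixels are square), "cx", "cy" (the principal point, pixels), "k1" (the pictures are not rectified: a ray, as slopes to the right and down, at radius r is drawn at 1 + k1 r^2 times it, then the intrinsics apply), "extrinsics" (4x4, takes a point from world to camera coordinates); the wrist camera has in their place "T_tool_cam" (4x4, takes a point from camera to tool coordinates, whose origin is the TCP and whose axes are the flange's). Camera axes: x right, y up, looking along -z (the intrinsics and any distortion apply to the point x, -y, -z); pixel columns grow to the right and rows downward; lengths in mm; the calibration is good to about 2 mm. A picture is of the moment at which its call begins: read the wrist's pose just before it. camera_info takes no time and is no camera call.
- bot.hand_in(): hands the job in; it is judged then, once.
Trained networks look in the newest picture that a camera, given by its name, has taken for a name from the list of things; names that differ only in an ending like _2 or _b are one class to them, and where a whole thing is asked for, a point or a joint stands for the part that bears it (a point fixed in the world has none). Each returns a list of dicts, best first, with "confidence" (0 to 1); they miss things now and then, are a little off and sometimes report something else, mostly with a low value. They report only what shows in the picture. A call takes as long as a camera call.
- spotter.trace(camera, target): "mask" (400x640 bool, what is visible of it) and "bbox" ([centre column, centre row, width, height] in pixels, round what is visible of it).
The state is a dict: "t": time; "joint_pos": joint angles; "joint_velocities": joint speeds; "joint_torque": joint torques, N m; "tool_pos": TCP position; "tcp_rot": TCP orientation; "force": force on the tool from outside, world axes, zero at the start; "moment": the same for the moment, N m; "finger_gap": finger opening in mm; "grasp_force": force on a finger pad.
Only numpy, scipy, OpenCV 4.12 (cv2) and the standard library are available. Lean on these libraries where they do the work, as an engineer would, in place of code of your own. Each camera call takes 0.05 s, during which the arm holds its last target. There are 200 camera calls.

## Working session

There is one attempt and no reset: what is moved stays moved. The work goes in short steps, Python scripts to look and compute and a tool call to move; the robot and the scene stay as the last step left them, time stands still between calls to the robot, and variables do not carry over. Pictures are saved under pics/ and viewed, at most 10 in all, crops included, and the job is handed in when it is done.

Besides the shell and the picture viewer there is one more tool, called after ">>>" in YAML: its name, and indented under it one key for each argument. move_arm: Moves the arm, as the interface text tells. Its arguments: {"type":"object","properties":{"motion":{"type":"string"},"jaw":{"type":"number"},"grip_force":{"type":"number"}},"required":["motion"]}

```bash
mkdir -p pics
cat > h.py <<'E'
import numpy as np, cv2
from bench import bot, get_image, camera_info, spotter
from scipy.spatial.transform import Rotation as R
def cam(name):
    c=camera_info(name); f=200/np.tan(np.radians(c['vfov'])/2)
    if name=='wrist':
        s=bot.sense(); T=np.eye(4); q=s['tcp_rot']
        T[:3,:3]=R.from_quat([q[1],q[2],q[3],q[0]]).as_matrix(); T[:3,3]=s['tool_pos']
        M=T@np.array(c['T_tool_cam'])
    else: M=np.linalg.inv(np.array(c['extrinsics']))
    K=np.array([[f,0,c['cx']],[0,f,c['cy']],[0,0,1]])
    return K,c['k1'],M
def cloud(cm,d):
    K,k1,M=cm
    v,u=np.mgrid[0:400,0:640]
    # distortion: drawn = slope*(1+k1 r^2)
    xd=(u-K[0,2])/K[0,0]; yd=(v-K[1,2])/K[1,1]; x,y=xd.copy(),yd.copy()
    for _ in range(20):
        s=1+k1*(x*x+y*y); x,y=xd/s,yd/s
    P=np.stack([x*d,-y*d,-d],-1)
    P=P@M[:3,:3].T+M[:3,3]; P[d<=0]=np.nan
    return P
def save(n,im): cv2.imwrite('pics/'+n,im[:,:,::-1])
def proj(cm,p):
    K,k1,M=cm; q=np.linalg.inv(M)@np.append(p,1); x,y=q[0]/-q[2],-q[1]/-q[2]; s=1+k1*(x*x+y*y)
    return K[0,0]*x*s+K[0,2],K[1,1]*y*s+K[1,2]
E
python3 - <<'E'
from h import *
s=bot.sense(); print(s['tool_pos'],s['tcp_rot'],s['finger_gap'])
for n in ['side','top']:
    im,d=get_image(n); cm=cam(n); P=cloud(cm,d); save(n+'0.png',im); np.savez(n+'0.npz',im=im,d=d,P=P)
    print(n,cm[2].round(2).tolist(),cm[1])
    for t in ['port','port3','rack','fan','glue','tin','blank']:
        r=spotter.trace(n,t)
        for x in r[:2]:
            p=P[x['mask']]; p=p[~np.isnan(p[:,0])]
            print(t,round(x['confidence'],2),np.round(x['bbox']),np.nanmedian(p,0).round() if len(p) else None,np.nanpercentile(p,[2,98],axis=0).round().tolist() if len(p) else None)
E
```

```text
[197.48131385 592.38171776 221.90892527] [-1.39691659e-04  1.60236305e-01  9.87078381e-01 -7.59037448e-04] 87.6340264937377
side [[0.99, 0.1, -0.1, 431.95], [-0.14, 0.55, -0.82, -862.56], [-0.02, 0.83, 0.56, 708.25], [0.0, 0.0, 0.0, 1.0]] -0.011130683751520848
port 0.91 [282. 146.  24.  44.] [459. 308. 108.] [[442.0, 254.0, -0.0], [502.0, 588.0, 171.0]]
port 0.6 [308. 140.  18.  45.] [543. 315. 109.] [[535.0, 257.0, -0.0], [587.0, 568.0, 171.0]]
port3 0.91 [282. 146.  24.  44.] [459. 308. 108.] [[442.0, 254.0, -0.0], [502.0, 588.0, 171.0]]
port3 0.6 [308. 140.  18.  45.] [543. 315. 109.] [[535.0, 257.0, -0.0], [587.0, 568.0, 171.0]]
rack 0.67 [292. 162.  67.  47.] [494. 285.  20.] [[399.0, 267.0, 2.0], [591.0, 375.0, 78.0]]
fan 0.89 [349. 295. 158. 141.] [ 536. -332.  143.] [[421.0, -409.0, 17.0], [709.0, -197.0, 154.0]]
glue 0.66 [376. 179.  23.  56.] [708.  83.  75.] [[686.0, 73.0, 8.0], [734.0, 106.0, 150.0]]
tin 0.59 [379. 233.  37.  27.] [656. -75.  51.] [[631.0, -121.0, -1.0], [715.0, 1.0, 54.0]]
blank 0.59 [271. 213.  43.  31.] [416.  53.  42.] [[365.0, 32.0, 5.0], [466.0, 100
[... 392 characters left out ...]
0.0, 40.0], [500.0, 390.0, 174.0]]
port3 0.64 [197. 210.  63.  23.] [543. 329. 116.] [[539.0, 262.0, 31.0], [578.0, 400.0, 174.0]]
port3 0.58 [197. 245.  65.  26.] [452. 323. 120.] [[444.0, 260.0, 40.0], [500.0, 390.0, 174.0]]
rack 0.84 [206. 238.  46.  77.] [483. 313.  14.] [[398.0, 271.0, 5.0], [593.0, 385.0, 81.0]]
fan 0.79 [450. 204. 107. 129.] [ 537. -281.  144.] [[422.0, -401.0, 16.0], [689.0, -187.0, 154.0]]
glue 0.83 [291. 152.  24.  31.] [702. 101. 100.] [[687.0, 77.0, 10.0], [731.0, 129.0, 153.0]]
tin 0.58 [363. 166.  33.  34.] [672. -78.  52.] [[633.0, -119.0, 10.0], [715.0, -38.0, 57.0]]
blank 0.98 [301. 266.  35.  44.] [416.  74.  45.] [[370.0, 38.0, 36.0], [464.0, 107.0, 50.0]]
```

Run:
```python
from h import *
a=np.load('side0.npz')['im'];b=np.load('top0.npz')['im']
o=np.vstack([np.hstack([cv2.resize(a[110:310,230:430],(400,300)),cv2.resize(a[110:220,250:360],(400,300),interpolation=cv2.INTER_CUBIC)]),
 np.hstack([cv2.resize(b[120:300,140:500],(400,300)),cv2.resize(b[130:280,380:530],(400,300),interpolation=cv2.INTER_CUBIC)])])
save('o.png',o)
for n in ['side','top']:
  P=np.load(n+'0.npz')['P'].reshape(-1,3)
  # fan studs
  m=(P[:,2]>165)&(P[:,2]<180)&(P[:,1]<-150); print(n,'studs',m.sum(),P[m].round().tolist()[:30])
  m=(P[:,2]>140)&(P[:,2]<152)&(P[:,1]<-100); print('top',m.sum(),P[m].mean(0),np.percentile(P[m],[1,99],axis=0).round().tolist())
  for lo,hi in((430,475),(525,560)):
    m=(P[:,2]>140)&(P[:,2]<180)&(P[:,1]>200)&(P[:,0]>lo)&(P[:,0]<hi); q=P[m]
    print('plate',m.sum(),q.mean(0).round(1),np.percentile(q,[2,50,98],axis=0).round(1).tolist(), np.polyfit(q[:,1],q[:,0],1))
```

```text
side studs 144 [[514.0, -228.0, 174.0], [516.0, -230.0, 176.0], [512.0, -233.0, 177.0], [514.0, -233.0, 176.0], [516.0, -233.0, 176.0], [518.0, -233.0, 176.0], [510.0, -233.0, 174.0], [511.0, -236.0, 176.0], [513.0, -236.0, 177.0], [515.0, -235.0, 175.0], [517.0, -233.0, 174.0], [510.0, -232.0, 171.0], [511.0, -236.0, 174.0], [513.0, -237.0, 175.0], [515.0, -237.0, 174.0], [517.0, -237.0, 174.0], [510.0, -234.0, 170.0], [511.0, -239.0, 174.0], [513.0, -236.0, 171.0], [515.0, -237.0, 172.0], [517.0, -236.0, 171.0], [509.0, -234.0, 167.0], [511.0, -235.0, 168.0], [513.0, -238.0, 171.0], [515.0, -238.0, 170.0], [517.0, -238.0, 170.0], [519.0, -233.0, 165.0], [509.0, -235.0, 166.0], [511.0, -236.0, 167.0], [513.0, -236.0, 166.0]]
top 10030 [ 541.63939561 -306.91616063  145.01439974] [[419.0, -409.0, 140.0], [698.0, -192.0, 150.0]]
plate 152 [452.  974.4 161.5] [[433.4, 268.4, 141.1], [451.5, 1474.8, 162.9], [472.8, 2184.0, 178.0]] [1.00140366e-03 4.50987229e+02]
plate 133 [543.2 757.2 159.8] [[525.9, 271.6, 141.0], [543.3, 325.6, 160.5], [557.0, 2190.3, 177.3]] [-1.69143968e-03  5.444961
[... 412 characters left out ...]
0, -280.0, 174.0], [579.0, -276.0, 167.0], [580.0, -279.0, 166.0], [544.0, -344.0, 171.0], [544.0, -345.0, 174.0], [543.0, -347.0, 176.0], [541.0, -341.0, 172.0], [541.0, -343.0, 173.0], [542.0, -346.0, 171.0], [540.0, -346.0, 179.0], [540.0, -349.0, 177.0], [540.0, -342.0, 168.0], [539.0, -343.0, 173.0], [539.0, -346.0, 171.0]]
top 7547 [ 538.7219235  -294.95458416  145.24974593] [[420.0, -407.0, 140.0], [691.0, -189.0, 151.0]]
plate 259 [451.9 324.9 160.9] [[447.5, 269.9, 140.9], [451.7, 324.1, 162.5], [457.3, 386.4, 175.3]] [-2.93151826e-02  4.61431490e+02]
plate 282 [545.5 327.6 160.1] [[541.1, 272.5, 141.5], [544.8, 326.2, 161.6], [551.8, 387.7, 175.1]] [-3.26924861e-02  5.56194232e+02]
```

View pics/o.png

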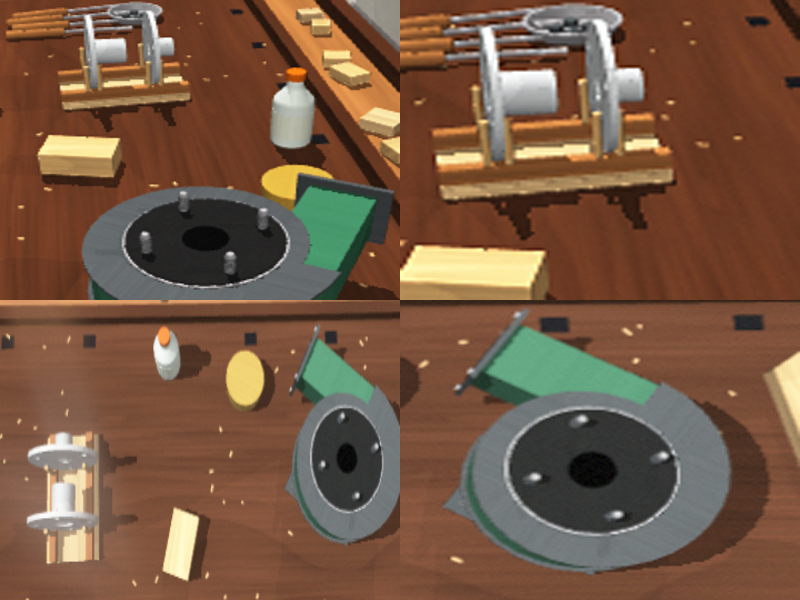

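>>> move_arm:
  motion: "0 0 30 0; 28 -20 15 0.035; 28 -26 15 0.035; 28 -26 15 0.035; 28 -26 10 0.035; 28 -26 10 0.035; 28 -26 0 0.035; 28 -26 0 0.035; 28 -26 0 0.035; 28 -26 0 0.035; 28 -26 0 0.035; 10 -10 0 0; 0 0 0 0; 0 0 0 0"

```text
t: 2.2
tool_pos: [487.0, 329.4, 317.6]
tcp_rot: [-0.0, -0.014, 1.0, 0.0]
force: [-0.5, 0.0, -0.2]
finger_gap: 87.5
grasp_force: 0.0
```

Run:
```python
from h import *
s=bot.sense(); print(s['tool_pos'],s['joint_velocities'].__class__, np.abs(s['joint_velocities']).max(), camera_info('wrist')['T_tool_cam'])
q=s['tcp_rot'];print(R.from_quat([q[1],q[2],q[3],q[0]]).as_matrix().round(4).tolist())
cm=cam('wrist'); im,d=get_image('wrist'); P=cloud(cm,d); save('w1.png',im); np.savez('w1.npz',im=im,d=d,P=P)
for t in ['port','port3','spigot','rack']:
    for x in spotter.trace('wrist',t)[:2]:
        p=P[x['mask']]; p=p[~np.isnan(p[:,0])]
        print(t,round(x['confidence'],2),np.round(x['bbox']),np.percentile(p,[2,50,98],axis=0).round().tolist())
```

```text
[487.03570858 329.36115218 317.55786336] <class 'numpy.ndarray'> 0.02049832541357748 [[-5.51035870e-04  9.61686460e-01  2.74151142e-01  7.36160162e+01]
 [ 9.99999798e-01  6.16341142e-04 -1.52073677e-04 -3.82386942e-01]
 [-3.15217824e-04  2.74151003e-01 -9.61686606e-01 -1.61237875e+02]
 [ 0.00000000e+00  0.00000000e+00  0.00000000e+00  1.00000000e+00]]
[[-0.9996, -0.0274, -0.0007], [-0.0274, 0.9996, 0.0003], [0.0006, 0.0003, -1.0]]
port 0.67 [318. 162. 136.  67.] [[443.0, 264.0, 12.0], [451.0, 328.0, 120.0], [502.0, 393.0, 172.0]]
port 0.66 [317. 226. 128.  53.] [[538.0, 262.0, 19.0], [542.0, 330.0, 120.0], [576.0, 397.0, 172.0]]
port3 0.67 [318. 162. 136.  67.] [[443.0, 264.0, 12.0], [451.0, 328.0, 120.0], [502.0, 393.0, 172.0]]
port3 0.66 [317. 226. 128.  53.] [[538.0, 262.0, 19.0], [542.0, 330.0, 120.0], [576.0, 397.0, 172.0]]
spigot 0.56 [318. 162. 137.  68.] [[443.0, 264.0, 45.0], [451.0, 329.0, 120.0], [502.0, 391.0, 172.0]]
rack 0.58 [318. 152.  93. 117.] [[397.0, 271.0, 9.0], [437.0, 327.0, 12.0], [541.0, 386.0, 85.0]]
```

View pics/w1.png

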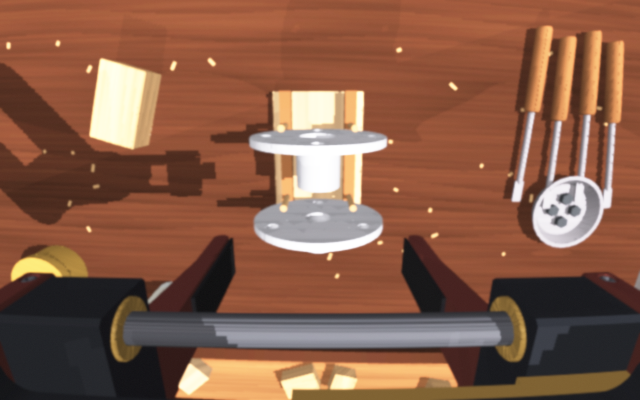

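Run:
```python
from h import *
P=np.load('w1.npz')['P'].reshape(-1,3); P=P[~np.isnan(P[:,0])]
box=lambda a,b,c,d,e,f:P[(P[:,0]>a)&(P[:,0]<b)&(P[:,1]>c)&(P[:,1]<d)&(P[:,2]>e)&(P[:,2]<f)]
q=box(462,506,300,360,108,130); print('spigot',len(q),np.percentile(q,[2,50,98],axis=0).round(1).tolist())
from scipy.optimize import least_squares
f=lambda p:np.hypot((q[:,1]-p[0]-p[1]*(q[:,0]-480)),q[:,2]-p[2])-25
r=least_squares(f,[328,0.03,99],loss='soft_l1'); print(r.x, 'x end',np.percentile(q[:,0],[95,98,99.5]))
for lo,hi in((440,462),(535,558)):
  k=box(lo,hi,250,400,120,180); c=np.polyfit(k[:,1]-328,k[:,0],1); print('plate',len(k),c,np.percentile(k,[1,50,99],axis=0).round(1).tolist())
  g=lambda p:np.hypot(k[:,1]-p[0],k[:,2]-99)-75
  rim=k[np.hypot(k[:,1]-328,k[:,2]-99)>70]; print('rim x',np.percentile(rim[:,0],[2,50,98]),rim.mean(0))
```

```text
spigot 1386 [[465.2, 308.2, 108.9], [483.9, 328.7, 118.3], [503.6, 348.9, 121.9]]
[3.28493947e+02 2.10242812e-02 9.55337781e+01] x end [502.1867168  503.63438629 504.24805476]
plate 1948 [-3.06388149e-02  4.50506556e+02] [[445.1, 261.0, 120.5], [449.7, 328.2, 156.8], [457.1, 394.6, 172.9]]
rim x [446.41009992 452.02614316 457.00361454] [452.06949556 327.68238335 160.44548864]
plate 2759 [-2.90391235e-02  5.44005436e+02] [[540.1, 264.2, 120.3], [543.2, 330.6, 149.8], [551.5, 395.7, 172.4]]
rim x [540.25355697 545.91314575 551.63917555] [546.00655933 333.5343694  159.28984994]
```

>>> move_arm:
  motion: "11 -0.5 0 0; 0 0 -30 0; 0 0 -40 0; 0 0 -40 0; 0 0 -35 0; 0 0 0 0; 0 0 0 0; 0 0 0 0"

```text
t: 3.25
tool_pos: [500.1, 329.3, 174.8]
tcp_rot: [0.001, -0.014, 1.0, 0.001]
force: [0.4, -0.0, 0.3]
finger_gap: 88.1
grasp_force: 0.0
```

Run:
```python
from h import *
s=bot.sense(); print(s['tool_pos'],s['tcp_rot'])
cm=cam('wrist'); im,d=get_image('wrist'); P=cloud(cm,d); save('w2.png',im); np.savez('w2.npz',im=im,d=d,P=P)
P=P.reshape(-1,3)
box=lambda a,b,c,d,e,f:P[(P[:,0]>a)&(P[:,0]<b)&(P[:,1]>c)&(P[:,1]<d)&(P[:,2]>e)&(P[:,2]<f)]
q=box(462,510,300,360,108,130); print('spigot',len(q),np.percentile(q,[2,50,98],axis=0).round(1).tolist())
for lo,hi in((440,462),(535,558)):
  k=box(lo,hi,250,400,120,180); print(len(k),np.percentile(k,[1,50,99],axis=0).round(1).tolist())
```

```text
[500.07478651 329.32228619 174.79363513] [ 1.43147307e-03 -1.41488319e-02  9.99898491e-01  8.76996867e-04]
spigot 3309 [[467.8, 308.1, 109.0], [485.0, 328.7, 118.5], [503.9, 349.1, 121.7]]
6123 [[445.6, 263.1, 121.4], [449.7, 327.6, 159.1], [457.4, 392.1, 172.9]]
6637 [[540.3, 271.8, 120.3], [542.7, 330.2, 144.5], [549.7, 388.7, 163.4]]
```

View pics/w2.png

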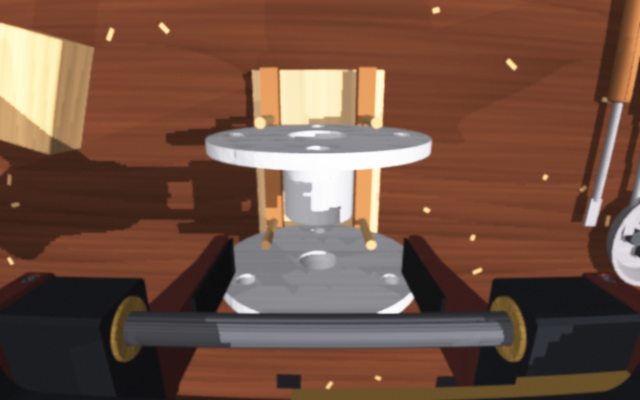

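>>> move_arm:
  motion: "-2 -0.5 -10 0; 0 0 -25 0; 0 0 -25 0; 0 0 -20 0; 0 0 -10 0; 0 0 -5 0; 0 0 0 0; 0 0 0 0"

```text
t: 4.1
tool_pos: [497.2, 328.3, 78.6]
tcp_rot: [0.001, -0.014, 1.0, 0.0]
force: [-0.2, 0.2, 0.4]
finger_gap: 87.4
grasp_force: 0.0
```

>>> move_arm:
  motion: "0 0 0 0; 0 0 0 0; 0 0 0 0; 0 0 0 0; 0 0 0 0; 0 0 0 0; 0 0 0 0; 0 0 0 0"
  jaw: 40
  grip_force: 50

```text
t: 4.9
tool_pos: [496.8, 328.5, 77.9]
tcp_rot: [0.0, -0.014, 1.0, 0.0]
force: [-1.6, 4.5, 3.3]
finger_gap: 49.5
grasp_force: 50.0
```

Gripped at 49.5 mm. Lift slowly.

>>> move_arm:
  motion: "0 0 5 0; 0 0 10 0; 0 0 10 0; 0 0 15 0; 0 0 15 0; 0 0 20 0; 0 0 20 0; 0 0 20 0; 0 0 20 0; 0 0 0 0; 0 0 0 0"

```text
t: 6.0
tool_pos: [496.8, 327.9, 213.4]
tcp_rot: [0.001, -0.014, 1.0, 0.0]
force: [-0.1, -0.5, -4.4]
finger_gap: 49.6
grasp_force: 50.0
```

Run:
```python
from h import *
s=bot.sense(); print(s['tool_pos'],s['force'],s['moment'],s['finger_gap'])
cm=cam('wrist'); im,d=get_image('wrist'); P=cloud(cm,d); a,_=get_image('side')
Q=np.hstack([im[50:350,120:520],cv2.resize(a[90:220,250:380],(300,300),interpolation=cv2.INTER_CUBIC)]); save('w3.png',Q)
np.savez('w3.npz',P=P)
```

```text
[496.75024468 327.90318458 213.3538752 ] [-0.14588353 -0.45591265 -4.35289315] [ 0.05643346 -0.23032175 -0.01534383] 49.64913680892869
```

View pics/w3.png

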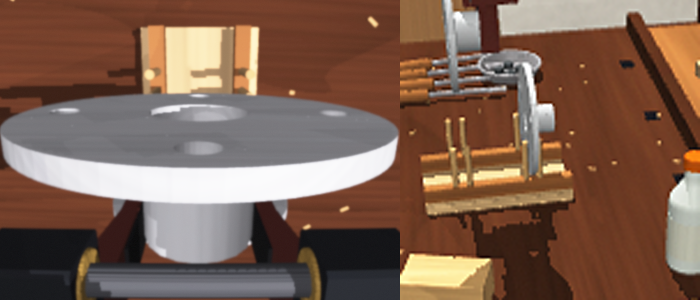

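>>> move_arm:
  motion: "10 -20 0 0; 10 -30 0 0; 10 -35 0 0; 10 -35 0 0; 10 -35 -10 0; 10 -23 -30 0; 3 0 -35 0; 0 0 -30 0; 0 0 -20 0; 0 0 -7 0; 0 0 0 0; 0 0 0 0"

```text
t: 7.3
tool_pos: [560.1, 150.1, 81.2]
tcp_rot: [0.0, -0.014, 1.0, 0.0]
force: [-0.2, 0.4, -3.3]
finger_gap: 49.5
grasp_force: 50.0
```

>>> move_arm:
  motion: "0 0 0 0; 0 0 0 0; 0 0 0 0"
  grip_force: 20

```text
t: 7.6
tool_pos: [560.2, 150.1, 81.5]
tcp_rot: [0.001, -0.014, 1.0, 0.0]
force: [1.1, 0.4, -4.6]
finger_gap: 50.4
grasp_force: 20.0
```

```bash
cat > tilt.py <<'E'
from h import *
s=bot.sense(); print(s['tool_pos'].round(1),s['force'].round(1),s['moment'].round(3),s['finger_gap'],s['t'])
# flange plane: side camera points around the port
im,d=get_image('side'); P=cloud(cam('side'),d)
x=spotter.trace('side','port'); tp=s['tool_pos']
for k in x[:3]:
    p=P[k['mask']]; p=p[~np.isnan(p[:,0])]; print(round(k['confidence'],2),np.percentile(p,[2,50,98],axis=0).round().tolist())
cm=cam('wrist'); w,dw=get_image('wrist'); Q=cloud(cm,dw).reshape(-1,3)
q=Q[(np.abs(Q[:,1]-tp[1])<90)&(Q[:,0]<tp[0]-5)&(Q[:,0]>tp[0]-120)&(Q[:,2]>8)&(Q[:,2]<tp[2]+130)]
# side view profile near finger midplane
m=np.abs(q[:,1]-tp[1])<78
for lo in range(-120,0,10):
    z=q[m&(q[:,0]-tp[0]>lo)&(q[:,0]-tp[0]<lo+10)]
    if len(z)>20: print(lo,len(z),np.percentile(z[:,2],[5,50,95]).round())
save('tl%d.png'%int(s['t']*100),np.hstack([w[:,120:520],cv2.resize(im[100:240,290:430],(400,400))]))
E
python3 tilt.py
```

```text
[560.2 150.1  81.5] [ 1.1  0.4 -4.6] [ 0.034 -0.35   0.077] 50.369816590097805 7.6
0.83 [[475.0, 76.0, 26.0], [530.0, 128.0, 79.0], [588.0, 206.0, 110.0]]
0.46 [[536.0, 252.0, 52.0], [541.0, 283.0, 72.0], [547.0, 375.0, 115.0]]
-120 1176 [16. 44. 45.]
-110 1051 [15. 44. 45.]
-100 939 [15. 44. 45.]
-90 3895 [ 96. 105. 108.]
-80 5571 [ 95. 101. 105.]
-70 5973 [90. 94. 97.]
-60 5584 [83. 86. 90.]
-50 5287 [76. 80. 83.]
-40 17920 [ 71. 172. 184.]
-30 34342 [ 66. 178. 194.]
-20 20415 [ 57. 181. 189.]
-10 6260 [ 51. 133. 177.]
```

>>> move_arm:
  motion: "0 0 0 0; 0 0 0 0; 0 0 0 0; 0 0 0 0"
  grip_force: 12

```text
t: 8.15
tool_pos: [559.6, 149.9, 80.6]
tcp_rot: [-0.0, -0.014, 1.0, -0.0]
force: [-1.0, -0.2, -4.4]
finger_gap: 50.0
grasp_force: 12.0
```

```bash
python3 tilt.py
```

```text
[559.6 149.9  80.6] [-1.  -0.2 -4.4] [ 0.029 -0.111 -0.077] 49.9962878573735 8.15
0.93 [[475.0, 76.0, 27.0], [529.0, 128.0, 79.0], [585.0, 209.0, 109.0]]
0.41 [[537.0, 261.0, 44.0], [541.0, 286.0, 66.0], [547.0, 373.0, 99.0]]
-120 1203 [16. 44. 45.]
-110 1054 [15. 44. 45.]
-100 932 [14. 44. 45.]
-90 3766 [ 44. 105. 107.]
-80 5517 [ 94. 100. 104.]
-70 5947 [89. 93. 97.]
-60 5585 [82. 86. 89.]
-50 5288 [75. 79. 82.]
-40 16132 [ 70. 171. 184.]
-30 35113 [ 66. 177. 193.]
-20 21083 [ 57. 181. 189.]
-10 6592 [ 51. 133. 177.]
```

>>> move_arm:
  motion: "0 0 -8 0; 0 0 -8 0; -4 0 -2 0; -5 0 -3 0; -5 0 -3 0; -5 0 -4 0; -5 0 -4 0; -4 0 -4 0; -4 0 -4 0; 0 0 0 0; 0 0 0 0"

```text
t: 9.4
tool_pos: [527.5, 149.9, 40.5]
tcp_rot: [-0.0, -0.014, 1.0, -0.0]
force: [-0.2, 0.6, -3.4]
finger_gap: 50.8
grasp_force: 12.0
```

```bash
python3 tilt.py
```

```text
[527.5 149.9  40.5] [-0.2  0.6 -3.4] [ 0.005 -0.014  0.038] 50.81025703298297 9.4
0.89 [[447.0, 77.0, 3.0], [511.0, 130.0, 21.0], [584.0, 209.0, 63.0]]
-120 1561 [14. 44. 45.]
-110 2202 [18. 44. 45.]
-100 1966 [17. 44. 45.]
-90 2229 [18. 43. 45.]
-80 4267 [25. 27. 45.]
-70 4794 [24. 26. 44.]
-60 4786 [23. 24. 43.]
-50 4450 [21. 23. 24.]
-40 13929 [ 21. 131. 144.]
-30 37053 [ 20. 137. 152.]
-20 19513 [ 18. 143. 149.]
-10 7125 [ 17.  92. 137.]
```

Run:
```python
from h import *
d=np.load('side0.npz')['P'].reshape(-1,3)
m=(d[:,2]>38)&(d[:,2]<52)&(d[:,0]<490)&(d[:,0]>340)&(d[:,1]>20)&(d[:,1]<130)
print(cv2.boxPoints(cv2.minAreaRect(d[m][:,:2].astype(np.float32))))
r=np.hypot(d[m][:,0]-525,d[m][:,1]-150); print(np.percentile(r,[0.5,2,50]))
```

```text
[[359.06052   54.170547]
 [456.1351    28.006605]
 [472.54056   88.87489 ]
 [375.46597  115.03883 ]]
[ 87.37682585  92.48169034 140.11182322]
```

>>> move_arm:
  motion: "1 0 -2 0; 2 0 -2 0; 2 0 -2 0; 0 0 -2 0; 0 0 0 0; 0 0 0 0"

```text
t: 10.15
tool_pos: [533.0, 150.0, 32.6]
tcp_rot: [0.0, -0.014, 1.0, 0.0]
force: [0.5, 0.1, -4.2]
finger_gap: 51.1
grasp_force: 12.0
```

```bash
python3 tilt.py
```

```text
[533.  150.   32.6] [ 0.5  0.1 -4.2] [-0.04  -0.216 -0.007] 51.11130340334853 10.15
0.86 [[462.0, 76.0, 0.0], [522.0, 129.0, 10.0], [597.0, 208.0, 55.0]]
-120 1300 [14. 44. 45.]
-110 2377 [18. 44. 45.]
-100 2118 [16. 44. 45.]
-90 1888 [15. 44. 45.]
-80 3601 [10. 12. 45.]
-70 4175 [10. 11. 44.]
-60 3860 [ 9. 10. 12.]
-50 4210 [ 9. 10. 11.]
-40 16071 [  9. 124. 136.]
-30 35518 [ 10. 129. 145.]
-20 19391 [  9. 135. 141.]
-10 6387 [  9.  85. 129.]
```

>>> move_arm:
  motion: "0 0 -1.5 0; 0 0 -1 0; 0 0 0 0; 0 0 0 0"

```text
t: 10.7
tool_pos: [532.3, 149.9, 30.6]
tcp_rot: [-0.0, -0.014, 1.0, -0.0]
force: [-3.9, -0.5, 5.4]
finger_gap: 50.6
grasp_force: 12.0
```

>>> move_arm:
  motion: "0 0 0 0; 0 0 0 0; 0 0 0 0; 0 0 0 0; 0 0 20 0; 0 0 40 0; 0 0 40 0; 0 0 40 0; 0 0 20 0; 0 0 0 0; 0 0 0 0"
  jaw: 87

```text
t: 11.8
tool_pos: [532.4, 149.8, 189.9]
tcp_rot: [0.0, -0.014, 1.0, 0.0]
force: [-0.3, -0.4, -1.6]
finger_gap: 86.9
grasp_force: 0.0
```

```bash
cat > look.py <<'E'
from h import *
import sys
n=sys.argv[1]; s=bot.sense(); print(s['tool_pos'].round(1),s['t'])
cm=cam('wrist'); im,d=get_image('wrist'); P=cloud(cm,d); save(n+'.png',im); np.savez(n+'.npz',im=im,d=d,P=P)
E
python3 look.py w4
```

```text
[532.4 149.8 189.9] 11.8
```

View pics/w4.png

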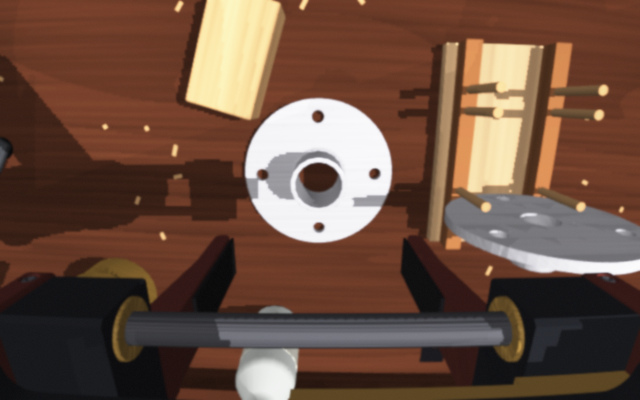

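```bash
cat > ray.py <<'E'
from h import *
def ray(cm,u,v,z):
    K,k1,M=cm; xd=(u-K[0,2])/K[0,0]; yd=(v-K[1,2])/K[1,1]; x,y=xd,yd
    for _ in range(20): t=1+k1*(x*x+y*y); x,y=xd/t,yd/t
    D=M[:3,:3]@np.array([x,-y,-1]); o=M[:3,3]; return o+D*(z-o[2])/D[2]
E
python3 - <<'E'
from ray import *
f=np.load('w4.npz'); im=f['im']; g=cv2.cvtColor(im,cv2.COLOR_RGB2GRAY); cm=cam('wrist')
H=[]
for u,v in((318,116),(262,174),(375,173),(319,227)):
    w=g[v-9:v+10,u-9:u+10].astype(float); m=np.clip(w.max()*0.6-w,0,None); yy,xx=np.mgrid[-9:10,-9:10]
    m[np.hypot(xx,yy)>8]=0
    c=(u+(m*xx).sum()/m.sum(), v+(m*yy).sum()/m.sum()); p=ray(cm,*c,8); H.append(p); print(np.round(c,1),p.round(1))
H=np.array(H); c=H.mean(0); print('centre',c, [ (round(np.hypot(*(h-c)[:2]),1), round(np.arctan2(*(h-c)[1::-1]),3)) for h in H])
# outer rim of flange
P=f['P']; 
hsv=cv2.cvtColor(im,cv2.COLOR_RGB2HSV); m=((hsv[:,:,1]<40)&(hsv[:,:,2]>150)).astype(np.uint8); m[:,:235]=0;m[:,400:]=0;m[250:]=0
cs=max(cv2.findContours(m,0,2)[0],key=cv2.contourArea)[:,0]
pts=np.array([ray(cm,u,v,8)[:2] for u,v in cs]); (e,r)=cv2.minEnclosingCircle(pts.astype(np.float32)); print('rim',e,r)
E
```

```text
[317.8 116. ] [468.5 147.4   8. ]
[263.  174.2] [528.1  92.8   8. ]
[374.5 173.2] [523.9 206.9   8. ]
[318.8 226.7] [583.5 151.6   8. ]
centre [525.9997043  149.68391611   8.        ] [(np.float64(57.5), np.float64(-3.102)), (np.float64(56.9), np.float64(-1.534)), (np.float64(57.3), np.float64(1.608)), (np.float64(57.5), np.float64(0.033))]
rim (526.2330932617188, 149.16558837890625) 75.40560150146484
```

>>> move_arm:
  motion: "0 0 40 0; 0 -30 40 0; 0 -40 40 0; 0 -45 30 0; 0 -45 18 0; 0 -45 0 0; 0 -45 0 0; 0 -45 0 0; 0 -45 0 0; 0 -45 0 0; 0 -35 0 0; 0 -20 0 0; 0 0 0 0; 0 0 0 0; 0 0 0 0"

```text
t: 13.35
tool_pos: [532.7, -280.6, 350.8]
tcp_rot: [-0.0, -0.015, 1.0, 0.0]
force: [-1.0, -0.3, 0.9]
finger_gap: 87.1
grasp_force: 0.0
```

```bash
python3 look.py w5
```

```text
[ 532.7 -280.6  350.8] 13.35
```

View pics/w5.png

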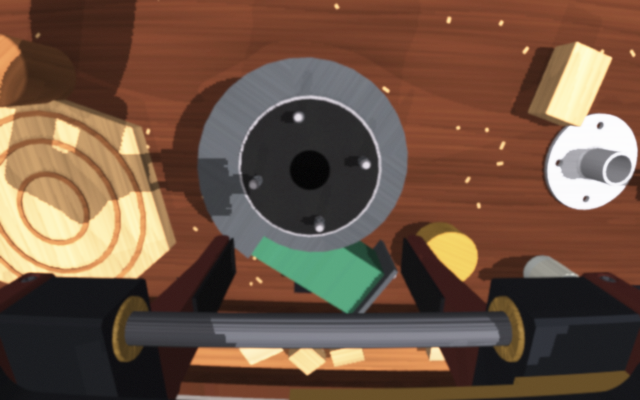

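```bash
cat > studs.py <<'E'
from ray import *
f=np.load('w5.npz'); im=f['im']; P=f['P']; cm=cam('wrist'); g=cv2.cvtColor(im,cv2.COLOR_RGB2GRAY)
S=[]
for u,v in((299,117),(365,163),(319,228),(255,184)):
    p=P[v-10:v+11,u-10:u+11].reshape(-1,3); t=p[(p[:,2]>168)&(p[:,2]<182)]
    w=P[v-10:v+11,u-10:u+11,2]; vv,uu=np.nonzero((w>170)&(w<182)); 
    q=ray(cm,u-10+uu.mean(),v-10+vv.mean(),174)
    print(len(t),np.median(t,0).round(1),t[:,2].max().round(1),q.round(1)); S.append(np.median(t,0)); 
S=np.array(S); c=(S[0]+S[2])/2, (S[1]+S[3])/2; print('c',c)
c=S.mean(0); print(c,[(round(np.hypot(*(h-c)[:2]),1), round(np.arctan2(*(h-c)[1::-1])%(np.pi/2),3)) for h in S])
m=(g<70).astype(np.uint8); m[:,:225]=0; m[:,395:]=0; m[:90]=0; m[245:]=0
cs=max(cv2.findContours(m,0,1)[0],key=cv2.contourArea)
hull=cv2.convexHull(cs)[:,0]
pts=np.array([ray(cm,u,v,148)[:2] for u,v in cs[:,0]]); print('gasket',cv2.minEnclosingCircle(pts.astype(np.float32)))
from scipy.optimize import least_squares
h=np.array([ray(cm,u,v,148)[:2] for u,v in hull]); r=least_squares(lambda p:np.hypot(h[:,0]-p[0],h[:,1]-p[1])-p[2],[527,-289,75],loss='soft_l1'); print(r.x)
cv2.imwrite('pics/stud5.png',cv2.resize(im[90:250,230:400,::-1],(680,640),interpolation=cv2.INTER_CUBIC)[:600])
E
python3 studs.py
```

```text
93 [ 470.7 -301.8  174.2] 176.7 [ 470.7 -301.6  174. ]
84 [ 514.8 -234.6  173.6] 176.4 [ 515.3 -234.4  174. ]
77 [ 583.  -279.1  173.9] 176.1 [ 583.4 -278.9  174. ]
81 [ 538.5 -345.7  173.9] 176.4 [ 538.9 -345.9  174. ]
c (array([ 526.86432103, -290.46245994,  174.03291006]), array([ 526.6448335 , -290.11200699,  173.73340005]))
[ 526.75457727 -290.28723347  173.88315505] [(np.float64(57.2), np.float64(0.203)), (np.float64(57.0), np.float64(0.212)), (np.float64(57.3), np.float64(0.196)), (np.float64(56.6), np.float64(0.209))]
gasket ((527.6160278320312, -290.7004089355469), 74.09724426269531)
[ 527.44879192 -290.53356078   73.61656046]
```

View pics/stud5.png

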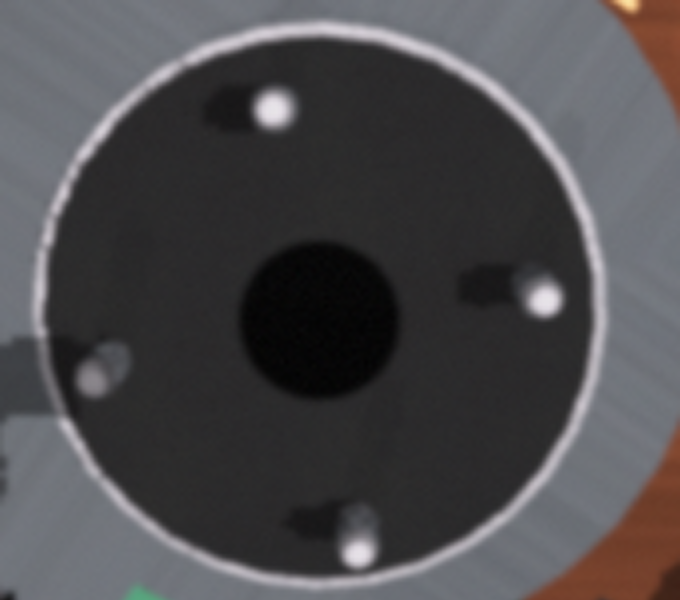

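Run:
```python
from ray import *
L=[]
for i in range(5):
    s=bot.sense(); L.append(np.append(s['tool_pos'],np.array(s['tcp_rot'])[1]/np.array(s['tcp_rot'])[2])); 
    cm=cam('wrist'); im,d=get_image('wrist'); P=cloud(cm,d); S=[]
    for u,v in((299,117),(365,163),(319,228),(255,184)):
        p=P[v-10:v+11,u-10:u+11].reshape(-1,3); S.append(np.median(p[(p[:,2]>168)&(p[:,2]<182)],0))
    S=np.array(S); c=S.mean(0); print(L[-1].round(4),c.round(1),np.mean([np.arctan2(*(h-c)[1::-1])%(np.pi/2) for h in S]).round(4))
print(np.mean(L,0))
```

```text
[ 5.327882e+02 -2.805519e+02  3.510474e+02 -1.490000e-02] [ 526.6 -290.3  173.8] 0.2037
[ 5.328620e+02 -2.806375e+02  3.512622e+02 -1.490000e-02] [ 526.7 -290.2  173.7] 0.2073
[ 5.328729e+02 -2.807928e+02  3.513865e+02 -1.490000e-02] [ 526.6 -290.   173.7] 0.2041
[ 5.328787e+02 -2.809841e+02  3.514730e+02 -1.480000e-02] [ 526.7 -290.3  173.7] 0.2044
[ 5.328457e+02 -2.811911e+02  3.515094e+02 -1.470000e-02] [ 526.7 -290.3  173.9] 0.2061
[ 5.32849509e+02 -2.80831484e+02  3.51335697e+02 -1.48474535e-02]
```

>>> move_arm:
  motion: "0 20 0 0; -1 35 0 0; -1 35 0 0; -1 35 0 0; -1 35 0 0; -1 35 0 0; -1 35 0 0; -1 35 0 0; 0 35 -20 0; 0 35 -30 0; 0 35 -35 0; 0 35 -35 0; 0 20 -35 0; 0 5 -35 0; 0 0 -35 0; 0 0 -25 0; 0 0 0 0; 0 0 0 0; 0 0 0 0"

```text
t: 15.55
tool_pos: [526.6, 148.5, 102.9]
tcp_rot: [0.001, -0.014, 1.0, 0.0]
force: [-0.1, -0.1, -0.5]
finger_gap: 86.9
grasp_force: 0.0
```

>>> move_arm:
  motion: "-0.5 1 -20 0; 0 0 -20 0; 0 0 -20 0; 0 0 -10 0; 0 0 0 0; 0 0 0 0; 0 0 0 0; 0 0 0 0"

```text
t: 16.35
tool_pos: [525.8, 149.1, 32.3]
tcp_rot: [0.001, -0.014, 1.0, 0.0]
force: [0.1, -0.5, -1.0]
finger_gap: 87.2
grasp_force: 0.0
```

>>> move_arm:
  motion: "0.3 0.3 1 0; 0 0 0 0; 0 0 0 0; 0 0 0 0; 0 0 0 0; 0 0 0 0; 0 0 0 0"
  jaw: 40
  grip_force: 40

```text
t: 17.05
tool_pos: [525.4, 149.3, 32.2]
tcp_rot: [-0.0, -0.014, 1.0, 0.0]
force: [-0.3, 0.4, -0.0]
finger_gap: 50.1
grasp_force: 40.0
```

Run:
```python
from ray import *
for i in range(3):
    s=bot.sense(); print(s['tool_pos'].round(2),s['tcp_rot'].round(4),s['force'].round(1),s['finger_gap'],s['t']); get_image('wrist')
```

```text
[525.37 149.3   32.22] [-1.000e-04 -1.410e-02  9.999e-01  0.000e+00] [-0.3  0.4 -0. ] 50.052678407145635 17.05
[525.37 149.3   32.22] [-1.000e-04 -1.410e-02  9.999e-01  0.000e+00] [-0.1  0.8  0. ] 49.8707125209391 17.1
[525.42 149.3   32.24] [-0.     -0.0141  0.9999  0.    ] [-0.9  1.   0.2] 49.60214989760027 17.15
```

>>> move_arm:
  motion: "0 0 10 0; 0 0 25 0; 0 0 35 0; 0 0 35 0; 0 0 35 0; 0 -10 35 0.01; 0 -25 25 0.02; 0 -35 0 0.02; 0 -35 0 0.02; 0 -35 0 0.02; 0 -35 0 0.02; 0 -35 0 0.02; 0 -35 0 0.02; 0 -35 0 0.02; 0 -35 0 0; 0 -35 0 0; 0 -30 0 0; 0 -25 0 0; 0 -15 0 0; 0 0 0 0"

```text
t: 19.2
tool_pos: [525.0, -272.1, 232.2]
tcp_rot: [-0.0, -0.098, 0.995, 0.0]
force: [0.7, 0.3, -4.6]
finger_gap: 50.2
grasp_force: 40.0
```

>>> move_arm:
  motion: "0 0 0 0; 0 0 0 0"

```text
t: 19.4
tool_pos: [525.2, -269.6, 232.2]
tcp_rot: [-0.0, -0.099, 0.995, 0.0]
force: [0.2, 0.7, -4.0]
finger_gap: 49.9
grasp_force: 40.0
```

```bash
cat > st.py <<'E'
from h import *
for i in range(3):
    s=bot.sense(); q=s['tcp_rot']; print(s['tool_pos'].round(2),'padyaw',round(-2*q[1]/q[2],4),s['force'].round(1),s['moment'].round(2),s['t']); get_image('wrist')
E
python3 st.py; python3 look.py w6
```

```text
[ 525.23 -269.58  232.16] padyaw 0.1996 [ 0.2  0.7 -4. ] [0.07 0.05 0.02] 19.4
[ 525.34 -269.59  232.21] padyaw 0.1999 [-0.4  0.  -3.4] [ 0.06 -0.   -0.02] 19.45
[ 525.45 -269.62  232.28] padyaw 0.2001 [ 0.1  1.2 -3.9] [-0.01 -0.01 -0.04] 19.5
[ 525.5 -269.8  232.3] 19.55
```

View pics/w6.png

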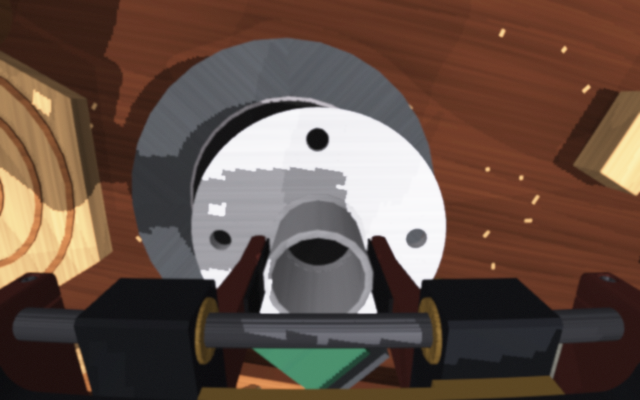

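```bash
cat > holes.py <<'E'
from ray import *
import sys
def holes(im,cm,zt,guess):
    g=cv2.cvtColor(im,cv2.COLOR_RGB2GRAY).astype(float); H=[]
    for u,v in guess:
        w=g[v-15:v+16,u-15:u+16]; yy,xx=np.mgrid[-15:16,-15:16]; m=np.clip(w.max()*0.62-w,0,None)>0; m[np.hypot(xx,yy)>14]=0
        H.append(ray(cm,u+xx[m].mean(),v+yy[m].mean(),zt))
    return np.array(H)
if __name__=='__main__':
    s=bot.sense(); tp=s['tool_pos']; cm=cam('wrist'); im,d=get_image('wrist')
    H=holes(im,cm,tp[2]-32.2+8,[(318,139),(221,239),(417,238)]); c=(H[1]+H[2])/2
    print(tp.round(2),H.round(1).tolist(),'c-tcp',(c-tp).round(2),np.linalg.norm(H[1]-H[2]),np.linalg.norm(H[0]-c),np.arctan2(*(H[2]-H[1])[1::-1])-np.pi/2,np.arctan2(*(c-H[0])[1::-1]))
    P=cloud(cm,d); print(np.nanmedian(P[160:170,300:340,2]),np.nanmedian(P[230:245,420:440,2]),np.nanmedian(P[225:235,200:210,2]))
E
python3 holes.py
```

```text
[ 525.56 -269.93  232.35] [[471.1, -282.1, 208.2], [538.9, -326.8, 208.2], [515.7, -213.8, 208.2]] c-tcp [  1.73  -0.37 -24.2 ] 115.26834035946764 57.45964901583871 0.20263256889643544 0.20656591304050737
207.2578065025907 206.92809752718 207.13020299874626
```

>>> move_arm:
  motion: "0.3 -10 0 0; 0.2 -10 0 0; 0 0 0 0; 0 0 0 0; 0 0 0 0; 0 0 0 0; 0 0 0 0"

```text
t: 20.35
tool_pos: [525.9, -290.6, 232.3]
tcp_rot: [-0.0, -0.099, 0.995, 0.0]
force: [-0.3, -0.2, -3.9]
finger_gap: 49.7
grasp_force: 40.0
```

```bash
python3 st.py
```

```text
[ 525.91 -290.59  232.27] padyaw 0.199 [-0.3 -0.2 -3.9] [0.06 0.02 0.03] 20.35
[ 525.94 -290.58  232.29] padyaw 0.1991 [-0.4 -0.3 -4. ] [-0.03  0.05  0.03] 20.4
[ 525.97 -290.6   232.32] padyaw 0.199 [-0.4  0.1 -4.7] [0.02 0.02 0.02] 20.45
```

>>> move_arm:
  motion: "0 0.4 -5 0; 0 0 -10 0; 0 0 -5 0; 0 0 -2 0; 0 0 0 0; 0 0 0 0; 0 0 0 0"

```text
t: 21.2
tool_pos: [526.1, -290.5, 210.5]
tcp_rot: [0.0, -0.099, 0.995, -0.0]
force: [0.5, -0.0, -3.1]
finger_gap: 49.8
grasp_force: 40.0
```

```bash
python3 st.py
python3 - <<'E'
from ray import *
s=bot.sense(); tp=s['tool_pos']; cm=cam('wrist'); im,d=get_image('wrist'); P=cloud(cm,d)
th=0.2
for r,n in((58,'p'),):
  for k in (np.pi+.2,-np.pi/2+.2,np.pi/2+.2):
    print(proj(cm,tp+[1+58*np.cos(k),-.2+58*np.sin(k),-24.2]))
a=cv2.resize(im[110:170,288:348],(360,360),interpolation=cv2.INTER_NEAREST); b=cv2.resize(im[210:270,190:250],(360,360),interpolation=cv2.INTER_NEAREST);
save('h7.png',np.hstack([a,b]))
g=P[110:170,288:348,2]; v,u=np.nonzero((g<200)&(g>170)); 
for lo,hi in((172,179),(165,172),(140,165)):
  m=(P[:,:,2]>lo)&(P[:,:,2]<hi); m[:110]=0; m[170:]=0; m[:,:288]=0; m[:,348:]=0; 
  print(lo,m.sum(), P[m].mean(0) if m.any() else '', [x.mean() for x in np.nonzero(m)] if m.any() else '')
E
```

```text
[ 526.13 -290.5   210.54] padyaw 0.1988 [ 0.5 -0.  -3.1] [ 0.01 -0.01  0.  ] 21.2
[ 526.13 -290.47  210.57] padyaw 0.1988 [-0.2 -0.5 -4. ] [ 0.01  0.06 -0.02] 21.25
[ 526.08 -290.44  210.55] padyaw 0.1988 [-0.4 -0.5 -4.8] [0.06 0.01 0.02] 21.3
(np.float64(318.220320469843), np.float64(136.73973196625957))
(np.float64(219.75478287534042), np.float64(237.264646417491))
(np.float64(417.1241764512265), np.float64(236.80627963036306))
172 195 [ 471.13509951 -302.33953491  174.60927166] [np.float64(136.36923076923077), np.float64(317.5692307692308)]
165 57 [ 471.02404151 -302.48460517  170.20140072] [np.float64(135.43859649122808), np.float64(317.36842105263156)]
140 150 [ 477.15236556 -302.13043653  147.21049251] [np.float64(141.74), np.float64(316.11333333333334)]
```

View pics/h7.png

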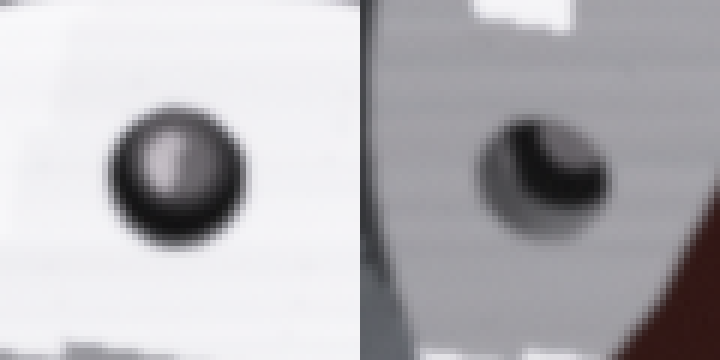

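>>> move_arm:
  motion: "-0.3 0 -1 0; 0 0 -2 0; 0 0 -2 0; 0 0 -1.5 0; 0 0 0 0; 0 0 0 0"

```text
t: 22.0
tool_pos: [525.6, -290.3, 203.7]
tcp_rot: [-0.0, -0.099, 0.995, 0.0]
force: [-0.2, 0.5, -3.2]
finger_gap: 49.9
grasp_force: 40.0
```

>>> move_arm:
  motion: "0 0 -2 0; 0 0 -2 0; 0 0 -2 0; 0 0 -2 0; 0 0 -2 0; 0 0 -2 0; 0 0 0 0; 0 0 0 0"

```text
t: 22.8
tool_pos: [525.6, -290.3, 191.7]
tcp_rot: [-0.0, -0.099, 0.995, 0.0]
force: [0.8, 0.0, -4.0]
finger_gap: 50.0
grasp_force: 40.0
```

>>> move_arm:
  motion: "0 0 -2 0; 0 0 -2 0; 0 0 -2 0; 0 0 -2 0; 0 0 -1 0; 0 0 -1 0; 0 0 0 0; 0 0 0 0"

```text
t: 23.6
tool_pos: [525.7, -290.4, 181.8]
tcp_rot: [0.0, -0.099, 0.995, -0.0]
force: [-0.5, -0.1, -4.7]
finger_gap: 50.0
grasp_force: 40.0
```

>>> move_arm:
  motion: "0 0 -1 0; 0 0 -0.5 0; 0 0 -0.5 0; 0 0 0 0; 0 0 0 0"

```text
t: 24.1
tool_pos: [525.7, -290.3, 180.2]
tcp_rot: [0.0, -0.099, 0.995, -0.0]
force: [-1.4, 0.5, 3.2]
finger_gap: 50.1
grasp_force: 40.0
```

>>> move_arm:
  motion: "0 0 -0.5 0; 0 0 0 0; 0 0 0 0"

```text
t: 24.4
tool_pos: [525.7, -290.4, 180.2]
tcp_rot: [0.0, -0.099, 0.995, -0.0]
force: [-3.7, 2.5, 7.1]
finger_gap: 50.2
grasp_force: 40.0
```

>>> move_arm:
  motion: "0 0 0 0; 0 0 0 0; 0 0 0 0; 0 0 0 0; 0 0 0 0; 0 0 10 0; 0 0 20 0; 0 0 30 0; 0 0 40 0; 0 0 40 0; 0 0 30 0; 0 0 0 0; 0 0 0 0; 0 0 0 0"
  jaw: 70

```text
t: 25.8
tool_pos: [524.9, -290.0, 348.0]
tcp_rot: [-0.001, -0.099, 0.995, 0.001]
force: [-0.6, -0.2, -0.6]
finger_gap: 70.0
grasp_force: 0.0
```

```bash
python3 look.py w8
python3 - <<'E'
from h import *
P=np.load('w8.npz')['P'].reshape(-1,3); c=np.array([526.9,-290.4])
r=np.hypot(P[:,0]-c[0],P[:,1]-c[1]); m=(r>30)&(r<50)&(P[:,2]<175)&(P[:,2]>140); q=P[m]
A=np.c_[q[:,:2]-c,np.ones(len(q))]; print('flange plane',np.linalg.lstsq(A,q[:,2],rcond=None)[0],np.percentile(q[:,2],[2,50,98]))
m=(r<27)&(P[:,2]>198); print('spigot top',m.sum(),np.median(P[m],0), P[m].mean(0))
for n in ['top','side']:
  im,d=get_image(n)
  P=cloud(cam(n),d).reshape(-1,3); k=(P[:,0]>530)&(P[:,0]<560)&(P[:,1]>250)&(P[:,1]<400)&(P[:,2]>140)&(P[:,2]<180); print('port3',k.sum(),P[k].mean(0).round(1))
E
```

```text
[ 524.9 -290.   348. ] 25.8
flange plane [-1.97580451e-03 -2.10869655e-04  1.55056044e+02] [153.56633291 155.0636788  156.58917483]
spigot top 4317 [ 506.37455907 -293.54103889  445.27045261] [ 509.52668908 -292.78425906  406.61791986]
port3 283 [545.4 329.4 159.8]
port3 68 [545.  299.4 154. ]
```

View pics/w8.png

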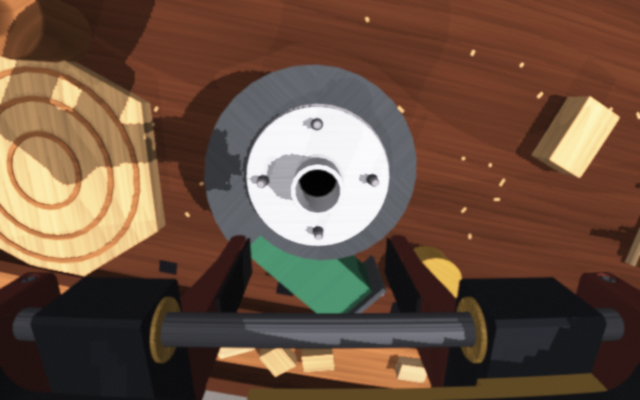

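```bash
python3 -c "
from bench import bot
print(bot.hand_in())"
```

```text
the job is handed in; nothing more can be done
None
```

The four-hole port is fitted on the fan inlet with its spigot up and a stud through each hole, its flange measuring level at about home height. I handed the job in at about 26 s, with port3 still in the rack and the glue bottle, tin and wood blank kept clear of.

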